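# Shut the lid over the sample cell and start the meter

## Task

One of the meter's two wells holds the sample cell (the capped glass vial) and the other the broad metal blank. With closed fingertips, push the lid of the sample's well over from behind until it is fully shut, pushing only on its outside and never gripping it, and then press down the start key in front of that same well and let go of it. Leave the other lid open, the other key alone, both samples in their wells and everything else on the bench where it stands.

Things in the scene. Friction and masses are not known exactly. Their poses are not given: they have to be found in the camera images.
- meter: Cream two-well bench meter, fixed, 240 deep (x), 340 wide (y) (all sizes mm). Origin under it at bench height; +x points away from the operator (robot) side, +y to the operator's left. Rear block: x -50 to 100, top 90 above the bench, two square wells in it. Front step: x -140 to -50, top 55 high, a round start key before each well, a dummy keypad between, a sloped display behind.
- hinge_left (a point): Middle of the hinge line of the left lid, at (50, +80, 94) in the meter's frame; the hinge line runs along the meter's y.
- lid_left (a joint): Angle of the left lid (rad): 0 shut flat, 1.57 upright, up to 1.9 leaning back away from the operator. A stiff hinge: the lid stays at whatever angle it is left, does not fall by itself, and moves with about 1 to 2 N at its free edge.
- edge_left (a point): Middle of the left lid's free edge, on its outer face; moves with the lid. The lid: flat black frame with smoked window, 84 wide (meter y), 8 thick. Shut, it reaches 3 to 88 in front of the hinge line, its outer (top) face 8 above that line. Underside (well side): rubber seal 79 by 78, 3 thick, 3 in from the free edge, not to be touched.
- well_left (a point): Centre of the floor of the left well, at (5, +80, 40) in the meter's frame. The well is 56 square and 50 deep, lined black, open to the top.
- key_left_top (a point): Centre of the top of the round grey left start key, diameter 24, in a black housing on the front step, at (-100, +80) in the meter's frame; the point moves with the key. Pressed straight down.
- key_left (a joint): Travel of the left start key (m): 0 up, 0.006 fully down. Springs back; fully down takes about 4 N.
- hinge_right (a point): Middle of the hinge line of the right lid, at (50, -80, 94) in the meter's frame; the hinge line runs along the meter's y.
- lid_right (a joint): Angle of the right lid (rad): 0 shut flat, 1.57 upright, up to 1.9 leaning back away from the operator. A stiff hinge: the lid stays at whatever angle it is left, does not fall by itself, and moves with about 1 to 2 N at its free edge.
- edge_right (a point): Middle of the right lid's free edge, on its outer face; moves with the lid. The lid: flat black frame with smoked window, 84 wide (meter y), 8 thick. Shut, it reaches 3 to 88 in front of the hinge line, its outer (top) face 8 above that line. Underside (well side): rubber seal 79 by 78, 3 thick, 3 in from the free edge, not to be touched.
- well_right (a point): Centre of the floor of the right well, at (5, -80, 40) in the meter's frame. The well is 56 square and 50 deep, lined black, open to the top.
- key_right_top (a point): Centre of the top of the round grey right start key, diameter 24, in a black housing on the front step, at (-100, -80) in the meter's frame; the point moves with the key. Pressed straight down.
- key_right (a joint): Travel of the right start key (m): 0 up, 0.006 fully down. Springs back; fully down takes about 4 N.
- cell: The sample cell: glass vial with a white cap, diameter 30, cap 26, 43 tall, origin under its centre. Stands upright in one of the two wells (left or right, differs from start to start), below the rim.
- blank: The metal blank: plain solid aluminium disc without a cap, diameter 50, 30 tall, nearly filling its well, origin under its centre. Stands in the other well.
- spare: Bystander: a spare vial of the same kind, glass with white cap, 43 tall, standing on the meter's top between the two lids; sizes in mm, origin under its centre.
- bottle: Bystander: amber bottle, diameter 64, 130 tall, standing left of the meter; sizes in mm, origin under its centre.
- beaker: Bystander: glass beaker, diameter 68, 80 tall, left of the meter; sizes in mm, origin under its centre.
- spatula: Bystander: flat steel lab spatula lying right of the meter, 170 long, 5 thick; sizes in mm, origin under its centre.
- dish: Bystander: shallow glass dish, diameter 90, 16 tall, right of the meter; sizes in mm, origin under its centre.
- weight: Bystander: knobbed steel weight, diameter 32, 50 tall, right of the meter; sizes in mm, origin under its centre.
- carton: Bystander: cardboard carton 110 x 210 x 70, far right of the bench; sizes in mm, origin under its centre.

How it is judged:
By the outcome, as a careful person would: the job done as asked, in the order asked, and still so for the second after the job is handed in, with the robot touching nothing.
It also fails if it takes over 42 s, if anything falls off the work surface, if the arm or the gripper's body presses on something with over 40 N, if the wrist force passes 120 N, or if a joint passes its speed limit or range.

## Robot

A 6-joint arm with a two-finger parallel gripper is mounted at the origin on the work surface. World frame = base frame: x ahead of the robot, y to its left, z up, the work surface at z = 0. Lengths are in m, angles in rad, forces in N, time in s.
With the tool pointing down it reaches from about 0.425 to 0.95 m from the base axis. Payload 3.5 kg.
Tool frame: the origin (TCP) lies midway between the tips of the shut fingers; the grasp point (between the pads) lies bot.grip_point_offset behind it (bot.grip_point_offset is the distance from the TCP to the grasp point, in m); z points along the fingers, y is the line along which they close (so a half turn about z gives the same grasp; the last joint's range is limited). The gripper opens to 85 mm and grips with 20 to 120 N. Pads are 22 mm wide; open, the fingers measure 114 mm over their backs; the gripper's body (76 mm by 85 mm) begins 54 mm behind the grasp point. The pads swing forward as they close: fully open they stand 13 mm farther back than shut.
Start: joints at [-1.368, 0.286, 1.577, -0, 1.279, -0.15], TCP at [0.233, -0.633, 0.231] pointing down, gripper open.
Joint ranges: [-2.77, 2.77], [-0.9, 2.22], [0.21, 2.48], [-1.53, 4.67], [0.24, 2.81], [-2.84, 2.84]. Speed limits (rad/s): [2.79, 2.79, 3.14, 3.14, 3.14, 3.14].

## Interface

Orientations are given as [roll, pitch, yaw] about the fixed x, y, z axes, in that order (R = Rz(yaw) Ry(pitch) Rx(roll)).
In Python, from bench import monitor, optics, ticket, bot gives the robot as it stands.
- The arm moves only by the tool move_arm, never from a script. Its arguments are lists of equal length, an entry for each row: "xyz": the shift along the tool's x, y, z in m, a list of three; "rotation": the turn, a rotation vector about the tool's x, y, z in rad, a list of three; "grip": the gripper's target within -1 to 1 (fully open at 1, half-way at 0, shut at -1). In form: {"xyz": [[dx, dy, dz], ...], "rotation": [[ax, ay, az], ...], "grip": [grip, ...]}. A call has 1 to 8 rows; each row is the pose to reach, as a shift and turn from the pose commanded when the call began, along the tool's axes at that moment; what a row does not reach only later rows make up. A row lasts 1/10 s, in which the tool goes at most 50 mm and 8.59 degrees, less where a joint would pass 70% of its speed; a pose out of reach is approached as far as the arm can. A call with a gripper value outside its range is refused whole. The fingers move at their own pace and stop on an object; "force" is the grip in N (left out, the last holds). Time passes only in rows, so rows that repeat a pose let the fingers close. It gives the time, the measured TCP pose, the force, the opening and the grip force at its end, in the units of the state.
- monitor.state(): the state, without advancing time (a new reading comes with each control period).
- optics.snapshot(name): name is "scene" or "top" or "wrist"; returns the picture (400x640x3 uint8, red, green, blue); there is no depth.
- optics.get_calibration(name): a dict with "fx", "fy", "cx", "cy" (pixels), "rvec" (rotation vector, rad) and "tvec" (3), from world to camera coordinates, as OpenCV has them. Camera axes: x right, y down, z forward; pixel columns grow to the right and rows downward; lengths in m; the calibration is good to about 2 mm. The wrist camera is an equidistant fisheye: a pixel r from the principal point sees the ray r / f radians off the axis. A picture is of the moment at which its call begins: read the wrist's pose just before it. get_calibration takes no time and is no camera call; for the wrist camera it gives the pose at the moment of the call.
- ticket.close_job(): hands the job in; it is judged then, once.
The state is a dict: "clock": time; "q": joint angles; "qvel": joint speeds; "joint_torque": joint torques, N m; "ee_pos": TCP position; "eef_rot": TCP orientation; "wrist_force": force on the tool from outside, world axes, zero at the start; "ft_torque": the same for the moment, N m; "width": opening from 0.0 (shut) to 1.0 (fully open); "finger_force": force on a finger pad.
Only numpy, scipy, OpenCV 4.12 (cv2) and the standard library are available. Lean on these libraries where they do the work, as an engineer would, in place of code of your own. Each camera call takes 0.05 s, during which the arm holds its last target. There are 200 camera calls.

## Working session

There is one attempt and no reset: what is moved stays moved. The work goes in short steps, Python scripts to look and compute and a tool call to move; the robot and the scene stay as the last step left them, time stands still between calls to the robot, and variables do not carry over. Pictures are saved under pics/ and viewed, at most 10 in all, crops included, and the job is handed in when it is done.

Besides the shell and the picture viewer there is one more tool, called after "Emit:" as name(argument=value, ...), one argument or row to a line, values as JSON. move_arm: Moves the arm, as the interface text tells. Its arguments: {"type":"object","properties":{"xyz":{"type":"array","items":{"type":"array","items":{"type":"number"}}},"rotation":{"type":"array","items":{"type":"array","items":{"type":"number"}}},"grip":{"type":"array","items":{"type":"number"}},"force":{"type":"number"}},"required":["xyz","rotation","grip"]}

```bash
mkdir -p pics
python3 - <<'E'
from bench import monitor, optics, bot
import cv2
for n in ("scene","top"):
    im=optics.snapshot(n); cv2.imwrite(f"pics/{n}0.png",cv2.cvtColor(im,cv2.COLOR_RGB2BGR))
    c=optics.get_calibration(n); print(n,c)
s=monitor.state(); print(s); print(bot.grip_point_offset)
E
```

```text
scene {'fx': 494.65078804060954, 'fy': 494.65078804060954, 'cx': 320.3389180333848, 'cy': 203.75459911934183, 'rvec': array([ 1.27837867,  2.05428916, -1.07367303]), 'tvec': array([ 0.3633035 , -0.18557214,  1.71832466])}
top {'fx': 383.9863956185537, 'fy': 383.9863956185537, 'cx': 322.5390464546711, 'cy': 197.51568820548445, 'rvec': array([ 2.18011604, -2.18382159,  0.04981628]), 'tvec': array([-0.10583802,  0.54072511,  1.09064771])}
{'clock': 0.1, 'q': array([-1.36801237e+00,  2.87126306e-01,  1.57803578e+00, -1.74123192e-05,
        1.27862422e+00, -1.49958731e-01]), 'qvel': array([ 7.28144666e-05, -2.31434140e-03, -4.58685604e-03,  1.77802462e-04,
        1.44081695e-03,  1.08961208e-03]), 'joint_torque': array([ 6.60789683e-04, -4.07298231e+01, -2.93698686e+01, -1.61101379e-04,
        3.41009872e-03,  1.30828698e-05]), 'ee_pos': array([ 0.2331215 , -0.63282428,  0.23004988]), 'eef_rot': array([-3.13942113e+00, -3.11249217e-04,  3.52747383e-01]), 'wrist_force': array([-0.51634438, -0.3652204 ,  0.37853658]), 'ft_torque': array([-0.02772821, -0.03698446,  0.01749846]), 'finger_force': 0.0, 'width': 0.9982427462470168}
0.0187
```

View pics/scene0.png

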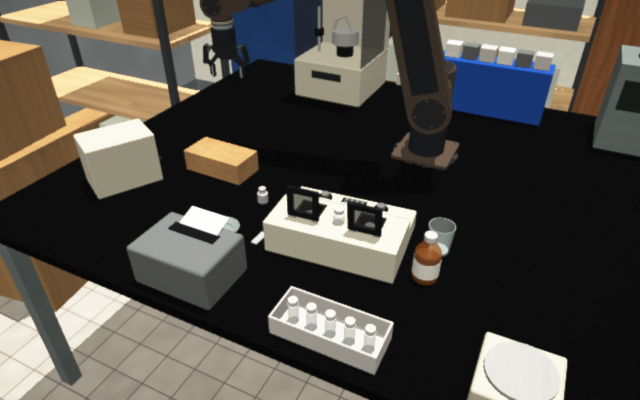

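View pics/top0.png

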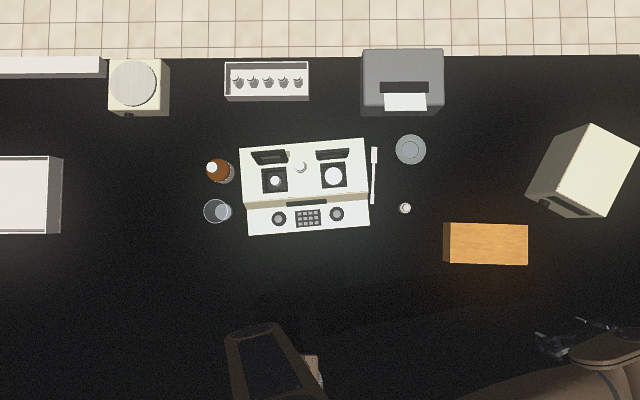

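The top view shows the meter at about (240–370, 138–235). The left well (275,181) seems to hold the small white cap and the right well (333,175) a broad disc. I'll enlarge it.

Run:
```python
import cv2
im=cv2.imread("pics/top0.png")[130:245,225:385]
cv2.imwrite("pics/topc.png",cv2.resize(im,None,fx=5,fy=5,interpolation=cv2.INTER_CUBIC))
im=cv2.imread("pics/scene0.png")[170:290,250:430]
cv2.imwrite("pics/scenec.png",cv2.resize(im,None,fx=4.4,fy=4.4,interpolation=cv2.INTER_CUBIC))
```

```text
(no output)
```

View pics/topc.png

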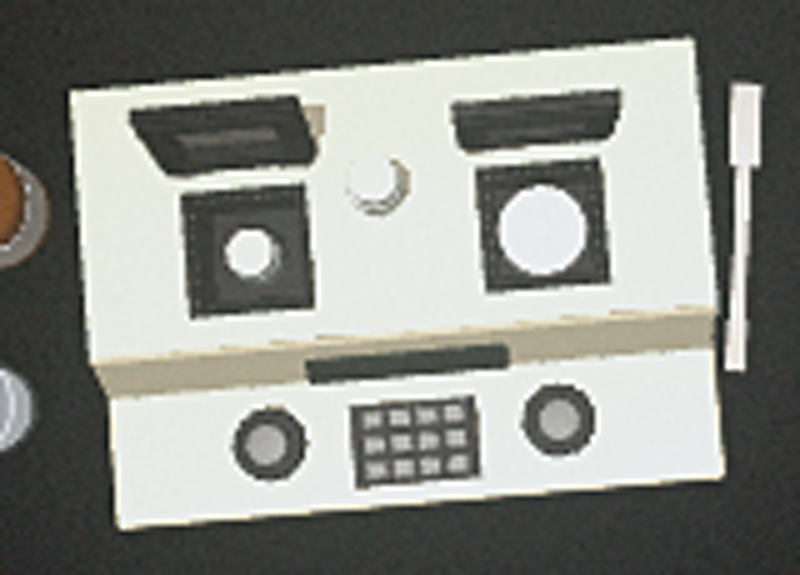

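View pics/scenec.png

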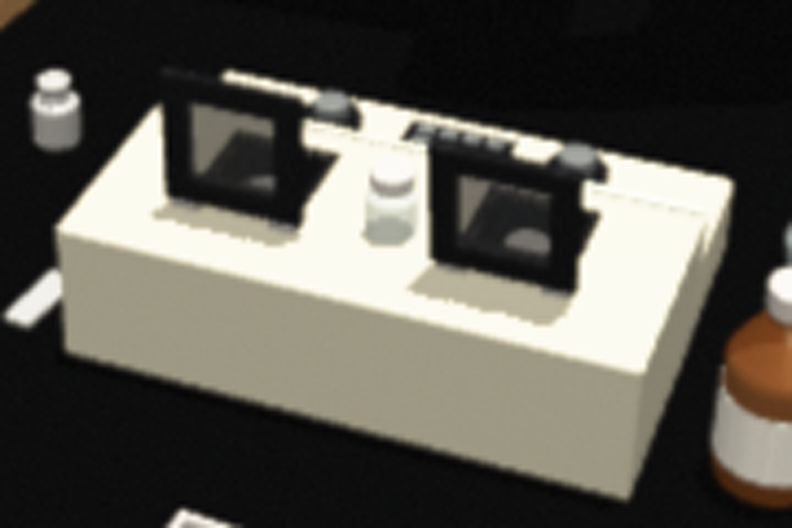

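```bash
cat > fit.py <<'E'
import numpy as np, cv2
from scipy.optimize import least_squares
from bench import optics
C={n:optics.get_calibration(n) for n in("top","scene")}
def proj(n,P):
    c=C[n];K=np.array([[c['fx'],0,c['cx']],[0,c['fy'],c['cy']],[0,0,1]])
    return cv2.projectPoints(np.float64(P),c['rvec'],c['tvec'],K,None)[0][:,0]
def edge(th,y): return [.05-.088*np.cos(th)+.008*np.sin(th),y,.094+.088*np.sin(th)+.008*np.cos(th)]
def W(p,P):
    c,s=np.cos(p[2]),np.sin(p[2]);P=np.array(P)
    return P@np.array([[c,-s,0],[s,c,0],[0,0,1]]).T+[p[0],p[1],0]
T=np.array([(70,92),(693,40),(92,362),(119,528),(724,476),(268,443),(559,420),(128,110),(297,97)])/5+[224.6,129.6]
S=np.array([(643,372),(58,233),(628,498),(733,182),(430,145),(580,182)])/4.4+[249.6,169.6]
def res(p):
    e=[edge(p[3],.122),edge(p[3],.038)]
    a=[[.1,.17,.09],[.1,-.17,.09],[-.05,.17,.09],[-.14,.17,.055],[-.14,-.17,.055],[-.1,.08,p[4]],[-.1,-.08,p[4]]]+e
    b=[[.1,.17,.09],[.1,-.17,.09],[.1,.17,0],[-.05,.17,.09]]+e[::-1]
    return np.r_[(proj("top",W(p,a))-T).ravel(),(proj("scene",W(p,b))-S).ravel()]
if __name__=="__main__":
    r=least_squares(res,[.6,.1,0,1.6,.06],x_scale=[.1,.1,.1,.1,.01],loss="soft_l1")
    p=r.x;print(p.round(4));print(res(p).reshape(-1,2).round(1).tolist())
    for n,q in dict(hinge=[.05,.08,.094],edge=edge(p[3],.08),key=[-.1,.08,p[4]],spare=[.05,0,.09]).items(): print(n,W(p,[q]).round(4))
    np.save("p.npy",p)
E
python3 fit.py
```

```text
[ 0.5866 -0.0581  0.0814  1.699   0.0711]
[[0.3, -0.4], [0.4, -0.6], [-0.3, 0.5], [-0.6, 0.3], [0.8, 0.5], [0.0, 0.1], [0.2, -0.1], [0.3, -0.3], [0.2, -0.6], [0.7, 0.1], [0.2, -1.2], [0.8, 0.2], [-4.9, 6.9], [-0.1, -0.1], [1.1, -0.8]]
hinge [[0.6299 0.0257 0.094 ]]
edge [[0.649  0.0273 0.1803]]
key [[0.4804 0.0135 0.0711]]
spare [[ 0.6364 -0.054   0.09  ]]
```

The sample cell is the small white cap in the left well, at crop pixel (250,252). The blank is the broad disc in the right well, at (542,230). The left lid leans back at about 1.7 rad, and the spare vial stands between the lids. I'll raise the arm, shut the fingers and go behind the left lid.

Emit:
move_arm(
  xyz=[
    [0,0,-0.05],
    [0.03,-0.02,-0.09],
    [0.67,-0.465,-0.09],
    [0.67,-0.465,-0.09],
    [0.67,-0.465,-0.09],
    [0.67,-0.465,-0.09],
    [0.67,-0.465,-0.09],
    [0.67,-0.465,-0.09],
  ],
  rotation=[
    [0,0,0],
    [0,0,0],
    [0,0,0.1],
    [0,0,0.2],
    [0,0,0.272],
    [0,0,0.272],
    [0,0,0.272],
    [0,0,0.272],
  ],
  grip=[-1,-1,-1,-1,-1,-1,-1,-1],
  force=30,
)

```text
clock: 0.9
ee_pos: [0.4256, -0.3585, 0.3191]
eef_rot: [-3.141, 0.0, 0.08]
wrist_force: [0.1, -0.8, 0.3]
width: -0.0
finger_force: 0.0
```

```bash
sed -i 's/,(733,182),(430/,(430/; s/\[.1,.17,0\],\[-.05,.17,.09\]\]/[.1,.17,0]]/' fit.py; python3 fit.py
cat > h.py <<'E'
import numpy as np,sys
from scipy.spatial.transform import Rotation as R
from bench import monitor
from fit import W,edge
p=np.load("p.npy")
def show():
    s=monitor.state();r=R.from_euler('xyz',s['eef_rot']);c,n=np.cos(p[2]),np.sin(p[2])
    d=s['ee_pos']-[p[0],p[1],0]
    print(s['clock'],'ee',s['ee_pos'].round(4),'rot',s['eef_rot'].round(3),'F',s['wrist_force'].round(2),'w',s['width'].round(3),'meter-frame',np.round([c*d[0]+n*d[1],-n*d[0]+c*d[1],d[2]],4))
    return s,r
def to(*ms):  # tool shifts to reach meter-frame points
    s,r=show();g=R.from_euler('xyz',[np.pi,0,p[2]])
    for m in ms: print(m,'->',r.inv().apply(W(p,[m])[0]-s['ee_pos']).round(4),(r.inv()*g).as_rotvec().round(3))
E
python3 -c "
from h import *
to([.13,.083,.30],[.12,.083,.15])"
```

```text
[ 0.5869 -0.0582  0.0809  1.6953  0.0712]
[[0.3, -0.5], [0.4, -0.7], [-0.3, 0.4], [-0.6, 0.1], [0.8, 0.5], [0.1, -0.0], [0.2, -0.2], [0.3, -0.4], [0.3, -0.6], [0.5, 0.1], [0.1, -1.2], [0.6, 0.3], [-0.2, -0.2], [1.0, -0.8]]
hinge [[0.6303 0.0256 0.094 ]]
edge [[0.6491 0.0271 0.1803]]
key [[0.4807 0.0134 0.0712]]
spare [[ 0.6367 -0.0542  0.09  ]]Traceback (most recent call last):
  File "<string>", line 3, in <module>
    to([.13,.083,.30],[.12,.083,.15])
    ~~^^^^^^^^^^^^^^^^^^^^^^^^^^^^^^^
  File "h.py", line 12, in to
    s,r=show();g=R.from_euler('xyz',[np.pi,0,p[2]])
        ~~~~^^
  File "h.py", line 9, in show
    print(s['clock'],'ee',s['ee_pos'].round(4),'rot',s['eef_rot'].round(3),'F',s['wrist_force'].round(2),'w',s['width'].round(3),'meter-frame',np.round([c*d[0]+n*d[1],-n*d[0]+c*d[1],d[2]],4))
                                                                                                             ^^^^^^^^^^^^^^^^
AttributeError: 'float' object has no attribute 'round'
```

```bash
sed -i "s/s\['width'\].round(3)/round(float(s['width']),3)/" h.py; python3 -c "
from h import *
to([.125,.083,.30],[.115,.083,.155])"
```

```text
0.9 ee [ 0.4256 -0.3585  0.3191] rot [-3.141  0.     0.08 ] F [ 0.12 -0.83  0.26] w -0.0 meter-frame [-0.1851 -0.2863  0.3191]
[0.125, 0.083, 0.3] -> [ 0.3099 -0.3694  0.0192] [-0.001  0.    -0.   ]
[0.115, 0.083, 0.155] -> [ 0.2999 -0.3693  0.1642] [-0.001  0.    -0.   ]
```

Emit:
move_arm(
  xyz=[
    [0.31,-0.369,0.0],
    [0.31,-0.369,0.0],
    [0.31,-0.369,0.0],
    [0.31,-0.369,0.0],
    [0.31,-0.369,0.0],
    [0.31,-0.369,0.0],
    [0.31,-0.369,0.0],
    [0.31,-0.369,0.0],
  ],
  rotation=[
    [0,0,0],
    [0,0,0],
    [0,0,0],
    [0,0,0],
    [0,0,0],
    [0,0,0],
    [0,0,0],
    [0,0,0],
  ],
  grip=[-1,-1,-1,-1,-1,-1,-1,-1],
)

```text
clock: 1.7
ee_pos: [0.6573, -0.0325, 0.3189]
eef_rot: [-3.141, 0.001, 0.081]
wrist_force: [0.9, -0.8, 0.2]
width: -0.001
finger_force: 0.0
```

Emit:
move_arm(
  xyz=[
    [0.05,-0.06,0.0],
    [0.06,-0.071,0.0],
    [0.06,-0.071,0.0],
  ],
  rotation=[
    [0,0,0],
    [0,0,0],
    [0,0,0],
  ],
  grip=[-1,-1,-1],
)

```text
clock: 2.0
ee_pos: [0.7121, 0.046, 0.3172]
eef_rot: [-3.14, 0.002, 0.086]
wrist_force: [-0.7, -1.1, -0.8]
width: -0.002
finger_force: 0.0
```

```bash
python3 -c "
from h import *
to([.125,.083,.30],[.115,.083,.155])"
```

```text
2.0 ee [0.7121 0.046  0.3172] rot [-3.14e+00  2.00e-03  8.60e-02] F [-0.75 -1.07 -0.82] w -0.002 meter-frame [0.1332 0.0938 0.3172]
[0.125, 0.083, 0.3] -> [-0.0082  0.0107  0.0172] [-0.002  0.002  0.005]
[0.115, 0.083, 0.155] -> [-0.0179  0.011   0.1622] [-0.002  0.002  0.005]
```

Emit:
move_arm(
  xyz=[
    [-0.005,0.008,0.04],
    [-0.01,0.01,0.08],
    [-0.012,0.011,0.12],
    [-0.012,0.011,0.15],
    [-0.012,0.011,0.16],
    [-0.012,0.011,0.16],
  ],
  rotation=[
    [0,0,0],
    [0,0,0],
    [0,0,0],
    [0,0,0],
    [0,0,0],
    [0,0,0],
  ],
  grip=[-1,-1,-1,-1,-1,-1],
)

```text
clock: 2.6
ee_pos: [0.6983, 0.0287, 0.1573]
eef_rot: [-3.141, 0.004, 0.08]
wrist_force: [-0.5, -0.2, 1.0]
width: 0.004
finger_force: 0.0
```

```bash
python3 -c "
from h import *
from bench import optics
import cv2
im=cv2.cvtColor(optics.snapshot('scene'),4)[130:290,230:430]
cv2.imwrite('pics/s1.png',cv2.resize(im,None,fx=3.7,fy=3.7,interpolation=2))
to([.10,.083,.155])"
```

```text
2.65 ee [0.6997 0.0287 0.1599] rot [3.141 0.    0.08 ] F [ 0.29 -0.62  0.94] w -0.003 meter-frame [0.1195 0.0776 0.1599]
[0.1, 0.083, 0.155] -> [-0.0195 -0.0054  0.0049] [ 0.     0.    -0.001]
```

View pics/s1.png

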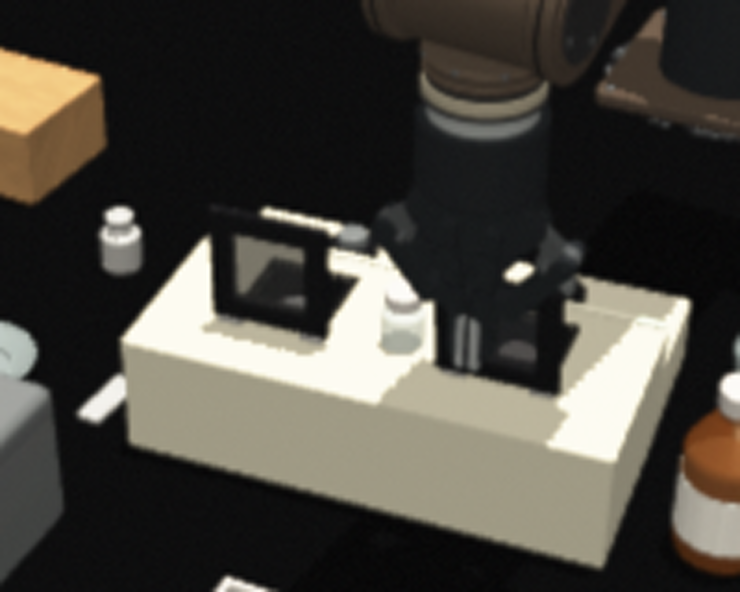

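The picture shows the shut fingers behind the left lid, with the tips near (468,350) and clear of the spare vial at (403,320). I'll start pushing.

Emit:
move_arm(
  xyz=[
    [-0.01,-0.003,0],
    [-0.02,-0.005,0],
    [-0.03,-0.005,0],
    [-0.04,-0.005,0],
    [-0.048,-0.005,0],
    [-0.055,-0.005,0.0],
    [-0.062,-0.005,0.001],
    [-0.068,-0.005,0.001],
  ],
  rotation=[
    [0,0,0],
    [0,0,0],
    [0,0,0],
    [0,0,0],
    [0,0,0],
    [0,0,0],
    [0,0,0],
    [0,0,0],
  ],
  grip=[-1,-1,-1,-1,-1,-1,-1,-1],
)

```text
clock: 3.45
ee_pos: [0.6313, 0.0285, 0.1589]
eef_rot: [3.141, -0.001, 0.081]
wrist_force: [1.7, -0.6, 0.6]
width: -0.0
finger_force: 0.8
```

```bash
python3 -c "
from h import *
from bench import optics
import cv2
im=cv2.cvtColor(optics.snapshot('scene'),4)[130:290,230:430]
cv2.imwrite('pics/s2.png',cv2.resize(im,None,fx=3.7,fy=3.7,interpolation=2))
to([.0326,.083,.153],[.0165,.083,.142],[.0042,.083,.1267],[-.0011,.083,.1147])"
```

```text
3.5 ee [0.6303 0.0285 0.1585] rot [3.141e+00 1.000e-03 8.100e-02] F [ 0.62 -0.49  0.65] w 0.003 meter-frame [0.0503 0.083  0.1585]
[0.0326, 0.083, 0.153] -> [-0.0177 -0.      0.0055] [ 0.     0.001 -0.   ]
[0.0165, 0.083, 0.142] -> [-0.0338 -0.      0.0165] [ 0.     0.001 -0.   ]
[0.0042, 0.083, 0.1267] -> [-0.0461 -0.      0.0318] [ 0.     0.001 -0.   ]
[-0.0011, 0.083, 0.1147] -> [-0.0514 -0.0001  0.0438] [ 0.     0.001 -0.   ]
```

View pics/s2.png

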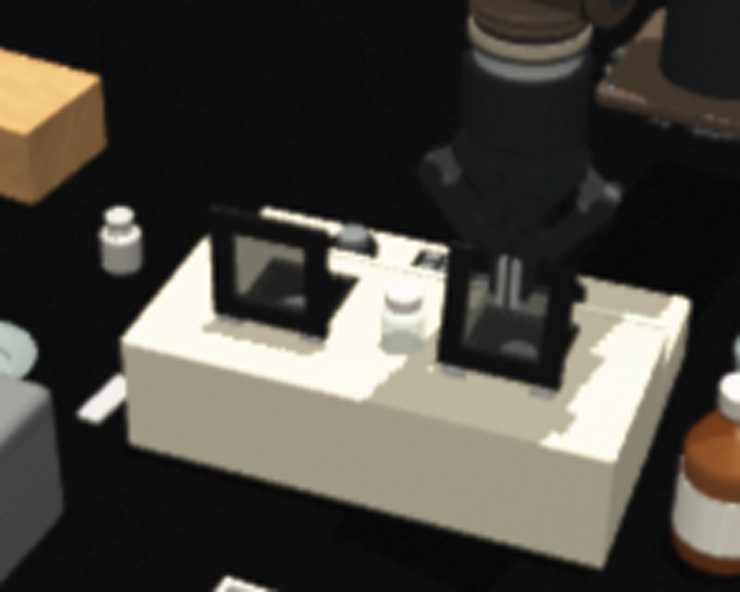

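The fingertips touch the outer face near (510,300) and the lid is swinging forward. I'll follow the arc down.

Emit:
move_arm(
  xyz=[
    [-0.009,0,0.002],
    [-0.018,0,0.006],
    [-0.026,0,0.011],
    [-0.034,0,0.017],
    [-0.041,0,0.024],
    [-0.046,0,0.032],
    [-0.049,0,0.038],
    [-0.051,0,0.044],
  ],
  rotation=[
    [0,0,0],
    [0,0,0],
    [0,0,0],
    [0,0,0],
    [0,0,0],
    [0,0,0],
    [0,0,0],
    [0,0,0],
  ],
  grip=[-1,-1,-1,-1,-1,-1,-1,-1],
)

```text
clock: 4.3
ee_pos: [0.5797, 0.0246, 0.1134]
eef_rot: [-3.141, 0.002, 0.081]
wrist_force: [-0.2, 0.7, 2.3]
width: 0.003
finger_force: 0.8
```

```bash
python3 -c "
from h import *
to([-.01,.083,.102])"
```

```text
4.3 ee [0.5797 0.0246 0.1134] rot [-3.141e+00  2.000e-03  8.100e-02] F [-0.18  0.73  2.29] w 0.003 meter-frame [-0.0004  0.0831  0.1134]
[-0.01, 0.083, 0.102] -> [-0.0096  0.0002  0.0115] [-0.     0.002 -0.   ]
```

Emit:
move_arm(
  xyz=[
    [-0.002,0,0.004],
    [-0.003,0,0.008],
    [-0.004,0,0.011],
    [-0.004,0,0.013],
    [-0.004,0,0.014],
    [-0.004,0,0.014],
  ],
  rotation=[
    [0,0,0],
    [0,0,0],
    [0,0,0],
    [0,0,0],
    [0,0,0],
    [0,0,0],
  ],
  grip=[-1,-1,-1,-1,-1,-1],
)

```text
clock: 4.9
ee_pos: [0.5768, 0.0243, 0.102]
eef_rot: [-3.142, 0.001, 0.081]
wrist_force: [-4.1, 0.6, 7.7]
width: 0.0
finger_force: 3.6
```

Emit:
move_arm(
  xyz=[
    [0,0,0.002],
    [0,0,0.003],
    [0,0,0.003],
  ],
  rotation=[
    [0,0,0],
    [0,0,0],
    [0,0,0],
  ],
  grip=[-1,-1,-1],
)

```text
clock: 5.2
ee_pos: [0.5768, 0.0243, 0.1018]
eef_rot: [3.142, 0.002, 0.081]
wrist_force: [-9.6, 0.9, 19.1]
width: 0.003
finger_force: 9.6
```

The lid is on its stop: z stays at 0.102 while the force rises to 19 N. I'll lift straight up and move above the left key.

Emit:
move_arm(
  xyz=[
    [0,0,-0.04],
    [0,0,-0.07],
    [-0.05,0.003,-0.07],
    [-0.094,0.003,-0.07],
    [-0.094,0.003,-0.06],
    [-0.094,0.003,-0.05],
    [-0.094,0.003,-0.05],
  ],
  rotation=[
    [0,0,0],
    [0,0,0],
    [0,0,0],
    [0,0,0],
    [0,0,0],
    [0,0,0],
    [0,0,0],
  ],
  grip=[-1,-1,-1,-1,-1,-1,-1],
)

```text
clock: 5.9
ee_pos: [0.483, 0.0137, 0.1461]
eef_rot: [-3.141, 0.002, 0.081]
wrist_force: [0.5, -0.7, 0.1]
width: 0.003
finger_force: 0.0
```

```bash
python3 -c "
from h import *
from bench import optics
import cv2
im=cv2.cvtColor(optics.snapshot('scene'),4)[130:290,230:430]
im2=cv2.cvtColor(optics.snapshot('wrist'),4)
a=cv2.resize(im,(500,400),interpolation=2)
cv2.imwrite('pics/s3.png',a); cv2.imwrite('pics/w3.png',im2)
to([-.1,.08,.078],[-.1,.08,.071])"
```

```text
6.0 ee [0.4842 0.0135 0.1474] rot [-3.141  0.     0.081] F [ 0.4   0.38 -0.07] w 0.002 meter-frame [-0.0965  0.0798  0.1474]
[-0.1, 0.08, 0.078] -> [-0.0034 -0.0002  0.0694] [-0.  0. -0.]
[-0.1, 0.08, 0.071] -> [-0.0034 -0.0002  0.0764] [-0.  0. -0.]
```

View pics/s3.png

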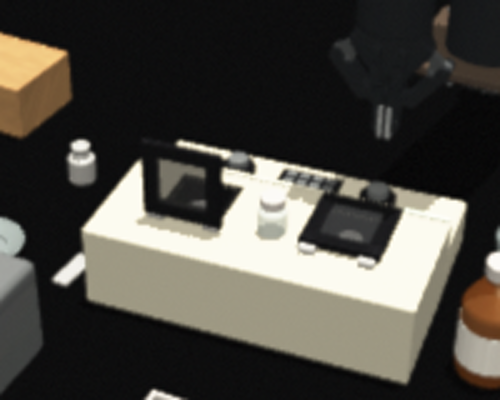

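View pics/w3.png

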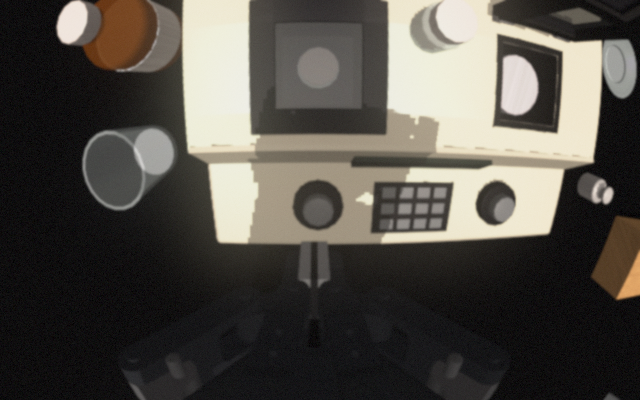

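The left lid lies flat and the right one is still open. In the wrist view the fingertips at (315,250) are in line with the left key at (318,208). I'll descend to the key.

Emit:
move_arm(
  xyz=[
    [-0.003,0,0.03],
    [-0.0035,0,0.055],
    [-0.0035,0,0.065],
    [-0.0035,0,0.07],
    [-0.0035,0,0.073],
    [-0.0035,0,0.075],
    [-0.0035,0,0.077],
    [-0.0035,0,0.077],
  ],
  rotation=[
    [0,0,0],
    [0,0,0],
    [0,0,0],
    [0,0,0],
    [0,0,0],
    [0,0,0],
    [0,0,0],
    [0,0,0],
  ],
  grip=[-1,-1,-1,-1,-1,-1,-1,-1],
)

```text
clock: 6.8
ee_pos: [0.4806, 0.0133, 0.0715]
eef_rot: [3.141, -0.002, 0.081]
wrist_force: [-0.9, 0.8, 4.1]
width: -0.003
finger_force: 1.8
```

Emit:
move_arm(
  xyz=[
    [0,0,0.001],
    [0,0,0.002],
    [0,0,0.002],
  ],
  rotation=[
    [0,0,0],
    [0,0,0],
    [0,0,0],
  ],
  grip=[-1,-1,-1],
)

```text
clock: 7.1
ee_pos: [0.4807, 0.0133, 0.0709]
eef_rot: [3.141, -0.001, 0.081]
wrist_force: [-5.7, 1.2, 11.8]
width: 0.001
finger_force: 6.4
```

Emit:
move_arm(
  xyz=[
    [0,0,0.001],
    [0,0,0.002],
    [0,0,0.002],
  ],
  rotation=[
    [0,0,0],
    [0,0,0],
    [0,0,0],
  ],
  grip=[-1,-1,-1],
)

```text
clock: 7.4
ee_pos: [0.4808, 0.0133, 0.0706]
eef_rot: [3.141, 0.001, 0.081]
wrist_force: [-10.1, 1.4, 23.4]
width: -0.001
finger_force: 11.7
```

Emit:
move_arm(
  xyz=[
    [0,0,0.001],
    [0,0,0.002],
    [0,0,0.002],
  ],
  rotation=[
    [0,0,0],
    [0,0,0],
    [0,0,0],
  ],
  grip=[-1,-1,-1],
)

```text
clock: 7.7
ee_pos: [0.4809, 0.0133, 0.0704]
eef_rot: [3.142, 0.002, 0.082]
wrist_force: [-15.4, 2.9, 34.9]
width: -0.001
finger_force: 17.1
```

The stop is hard at z ≈ 0.0705. I'll release slowly to see whether the key rises with the fingers, which tells a fully pressed key from the housing.

Emit:
move_arm(
  xyz=[
    [0,0,-0.004],
    [0,0,-0.008],
    [0,0,-0.008],
    [0,0,-0.008],
  ],
  rotation=[
    [0,0,0],
    [0,0,0],
    [0,0,0],
    [0,0,0],
  ],
  grip=[-1,-1,-1,-1],
)

```text
clock: 8.1
ee_pos: [0.481, 0.0132, 0.0731]
eef_rot: [3.141, -0.004, 0.081]
wrist_force: [2.0, 0.8, 2.4]
width: 0.001
finger_force: 1.4
```

Emit:
move_arm(
  xyz=[
    [0,0,-0.002],
    [0,0,-0.002],
    [0,0,-0.002],
  ],
  rotation=[
    [0,0,0],
    [0,0,0],
    [0,0,0],
  ],
  grip=[-1,-1,-1],
)

```text
clock: 8.4
ee_pos: [0.4799, 0.0133, 0.0744]
eef_rot: [3.141, -0.0, 0.081]
wrist_force: [1.5, -0.3, 2.5]
width: -0.002
finger_force: 1.1
```

Emit:
move_arm(
  xyz=[
    [0,0,-0.002],
    [0,0,-0.002],
    [0,0,-0.002],
  ],
  rotation=[
    [0,0,0],
    [0,0,0],
    [0,0,0],
  ],
  grip=[-1,-1,-1],
)

```text
clock: 8.7
ee_pos: [0.4793, 0.0133, 0.0762]
eef_rot: [-3.142, 0.001, 0.081]
wrist_force: [0.3, 0.2, 1.1]
width: 0.001
finger_force: 0.7
```

Emit:
move_arm(
  xyz=[
    [0,0,-0.002],
    [0,0,-0.002],
    [0,0,-0.002],
  ],
  rotation=[
    [0,0,0],
    [0,0,0],
    [0,0,0],
  ],
  grip=[-1,-1,-1],
)

```text
clock: 9.0
ee_pos: [0.4791, 0.0135, 0.0781]
eef_rot: [-3.141, 0.001, 0.081]
wrist_force: [-0.5, 0.6, -0.6]
width: -0.003
finger_force: 0.0
```

The force fades like a spring from about 0.071 to 0.077, so the key went through its full 6 mm and came back up. I'll withdraw and check.

Emit:
move_arm(
  xyz=[
    [0,0,-0.03],
    [0,0,-0.08],
    [0,0,-0.12],
    [0,0,-0.15],
    [0,0,-0.15],
    [0,0,-0.15],
  ],
  rotation=[
    [0,0,0],
    [0,0,0],
    [0,0,0],
    [0,0,0],
    [0,0,0],
    [0,0,0],
  ],
  grip=[-1,-1,-1,-1,-1,-1],
)

```text
clock: 9.6
ee_pos: [0.4797, 0.0135, 0.2288]
eef_rot: [3.141, -0.001, 0.081]
wrist_force: [-0.6, 0.6, -0.2]
width: -0.001
finger_force: 0.0
```

```bash
python3 -c "
from h import *
from bench import optics
import cv2
im=cv2.cvtColor(optics.snapshot('scene'),4)[130:290,230:430]
im2=cv2.cvtColor(optics.snapshot('wrist'),4)
cv2.imwrite('pics/f.png',np.hstack([cv2.resize(im,(400,320),interpolation=2),cv2.resize(im2,(400,320))]))
show()"
```

```text
9.7 ee [0.4786 0.0136 0.2267] rot [-3.141e+00  3.000e-03  8.100e-02] F [-0.72  0.32  0.62] w 0.003 meter-frame [-0.1021  0.0803  0.2267]
```

View pics/f.png

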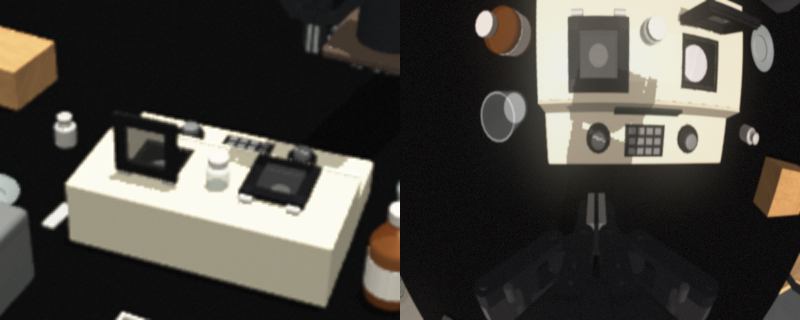

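The left lid is flat at (598,55), the right lid is open, both keys are up, and the bystanders are where they stood. I'm handing the job in.

```bash
python3 -c "
from bench import ticket
print(ticket.close_job())"
```

```text
the job is handed in; nothing more can be done
None
```

The sample cell was in the left well; I pushed that lid fully shut from behind, pressed the left start key to its stop and released it, and handed the job in at about 10 s, with the final pictures showing the right lid open and nothing else moved.

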